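# Swing the peg tray back to its tape mark

### The arm

A 6-joint arm with a two-finger parallel gripper is mounted at the origin on the work surface. World frame = base frame: x ahead of the robot, y to its left, z up, the work surface at z = 0. Lengths are in m, angles in degrees, forces in N, time in s.
With the tool pointing down it reaches from about 0.375 to 0.75 m from the base axis. Payload 9 kg.
Tool frame: the origin (TCP) lies where the fingers leave the gripper's body, on its centre line; the fingertips stand 73 mm ahead of it and the grasp point (between the pads) lies 54 mm ahead of it (robot.tip_reach is the distance from the TCP to the fingertips, in m); z points along the fingers, y is the line along which they close (so a half turn about z gives the same grasp; the last joint's range is limited). The gripper opens to 85 mm and grips with 20 to 120 N. Pads are 22 mm wide; open, the fingers measure 114 mm over their backs; the gripper's body (76 mm by 85 mm) begins 54 mm behind the grasp point. The pads swing forward as they close: fully open they stand 13 mm farther back than shut.
Start: joints at [-84.379, 5.964, 5.575, 89.605, 0, 77.527], TCP at [0.186, -0.57, 0.304] pointing down, gripper open.
Joint ranges: [-171.21, 171.21], [-48.23, 106.86], [-62.78, 66.21], [-105.2, 120.99], [-86.42, 89.51], [-180, 180]. Speed limits (degrees/s): [127.2, 127.2, 147.25, 180, 180, 180].

### API

Orientations are given as [roll, pitch, yaw] about the fixed x, y, z axes, in that order (R = Rz(yaw) Ry(pitch) Rx(roll)).
In Python, from plant import robot gives the robot as it stands. Calls block until the motion is done:
- robot.move_pose(position, orientation): joint-space move of the TCP to a pose.
- robot.line_to(position, vel=0.15, rotation=None, guard=None): straight line of the TCP; rotation=None keeps the orientation; vel is the mean speed in m/s. With guard (N) it stops when the force on the tool has changed by that much, and returns True; else False.
- robot.goto_joints(angles): joint-space move.
- robot.set_gripper(opening): finger opening in m; the grip force is fixed at half the most; returns when the fingers have stopped.
- robot.pause(seconds).
- robot.ik(position, orientation): joint angles nearest the present ones, or None.
- robot.observe(): the state.
- robot.grab_frame(name): name is "side" or "top" or "wrist"; returns the picture (480x640x3 uint8, blue, green, red); there is no depth.
- robot.get_calibration(name): a dict with "vertical_fov" (degrees; the focal length in pixels is half the picture's height over the tangent of half this angle, whatever the lens; pixels are square), "cx", "cy" (the principal point, pixels), "k1" (the pictures are not rectified: a ray, as slopes to the right and down, at radius r is drawn at 1 + k1 r^2 times it, then the intrinsics apply), "rvec" (rotation vector, rad) and "tvec" (3), from world to camera coordinates, as OpenCV has them. Camera axes: x right, y down, z forward; pixel columns grow to the right and rows downward; lengths in m; the calibration is good to about 2 mm. A picture is of the moment at which its call begins: read the wrist's pose just before it. get_calibration takes no time and is no camera call; for the wrist camera it gives the pose at the moment of the call.
A pose or a line that the arm cannot do raises robot.IKError and nothing moves.
- robot.job_done(): hands the job in; it is judged then, once.
The state is a dict: "time": time; "q": joint angles; "qvel": joint speeds; "joint_torque": joint torques, N m; "tool_pos": TCP position; "tcp_rot": TCP orientation; "ft_force": force on the tool from outside, world axes, zero at the start; "torque": the same for the moment, N m; "gripper_width": finger opening in m; "gripper_force": force on a finger pad.
Only numpy, scipy, OpenCV 4.12 (cv2) and the standard library are available. Lean on these libraries where they do the work, as an engineer would, in place of code of your own. Each camera call takes 0.05 s, during which the arm holds its last target. There are 200 camera calls.

### The job

The blue tray with the four grey clip pegs has been knocked round on its corner pin and is in the way by the back doorway. Push it near its free corner so that it swings round the pin and ends with its long side lying along the strip of yellow tape on the bench, parallel to it. Leave the other blue tray, the one with the green soap, as it stands.

Things in the scene. Friction and masses are not known exactly. Their poses are not given: they have to be found in the camera images.
- peg_tray_pin_top (a point): Centre of the steel pin head (20 mm wide), 36 mm above the bench, on which the blue tray with four grey pegs turns; pin fixed to the bench, 15 mm in from both sides at one tray corner. The tray turns only about it, stiffly (about 1 N at the free corner), with no stop, and stays where left. It starts 30 to 80 degrees counter-clockwise (from above) of its mark: swing it clockwise.
- peg_tray_corner (a point): Free outer corner of the blue peg tray, diagonal to the pin, at wall-top height, 32 mm. Tray: open box 150 x 80 mm outside, 4 mm walls, underside 4 mm above the bench; pegs fixed inside, below the wall tops. Axes turn with the tray: x along the long side, pin end to free end; y across, away from the pin; pin at (-135, -65) mm. Push towards -y on the outside of the long side at this corner.
- tape: The mark: yellow tape 180 x 12 mm, flat on the bench. Origin at the pin's foot; x runs along the strip, the way the tray's x must point. Its centre line lies 28 mm to the -y side of the pin, from x = -15 to 165 mm. With the tray right, the tape lies 7 mm outside the tray's long side nearest the pin, parallel to it.
- soap_tray_corner (a point): The same free corner, with the same axes, of the other, equal blue tray on its own pin; it holds a green soap bar (top 34 mm above the bench). It is to stay as it stands.

How it is judged:
By the outcome, as a careful person would: the job done as asked, in the order asked, and still so for the second after the job is handed in, with the robot touching nothing.
It also fails if it takes over 38 s, if anything falls off the work surface, if the arm or the gripper's body presses on something with over 40 N, if the wrist force passes 120 N, or if a joint passes its speed limit or range.

## Working session

There is one attempt and no reset: what is moved stays moved. The work goes in short steps, each a Python script; the robot and the scene stay as the last script left them, time stands still between calls to the robot, and variables do not carry over. Pictures are saved under pics/ and viewed, at most 10 in all, crops included, and the job is handed in when it is done.

```bash
mkdir -p pics; cat > h.py <<'E'
import numpy as np, cv2
from plant import robot
def cast(name,px,z,c=None):
    c=c or robot.get_calibration(name)
    f=240/np.tan(np.radians(c["vertical_fov"])/2)
    px=np.atleast_2d(np.array(px,float))
    d=(px-[c["cx"],c["cy"]])/f
    u=d.copy()
    for _ in range(30): u=d/(1+c["k1"]*(u**2).sum(1,keepdims=True))
    R,_=cv2.Rodrigues(np.array(c["rvec"],float)); t=np.array(c["tvec"],float).ravel()
    o=-R.T@t; w=np.c_[u,np.ones(len(u))]@R
    return o+w*((z-o[2])/w[:,2])[:,None]
def mask(im,lo,hi,amin=100):
    m=cv2.inRange(cv2.cvtColor(im,cv2.COLOR_BGR2HSV),lo,hi)
    cs,_=cv2.findContours(m,cv2.RETR_EXTERNAL,cv2.CHAIN_APPROX_NONE)
    return sorted([c for c in cs if cv2.contourArea(c)>amin],key=cv2.contourArea,reverse=True)
E
python3 - <<'E'
from h import *
a=robot.grab_frame("top");b=robot.grab_frame("side")
cv2.imwrite("pics/top.png",a);cv2.imwrite("pics/side.png",b)
print(robot.observe()["time"],robot.observe()["tcp_rot"]); print(robot.get_calibration("top"))
E
```

```text
0.1 [-1.79934517e+02 -1.23116368e-02  1.80937523e+01]
{'vertical_fov': 50.8047886058821, 'cx': 316.52445772753856, 'cy': 237.94228590623666, 'k1': -0.03537456099468079, 'rvec': array([ 2.13727773, -2.15254381,  0.09585809]), 'tvec': array([0.0377278 , 0.57910449, 0.75048008])}
```

View pics/top.png

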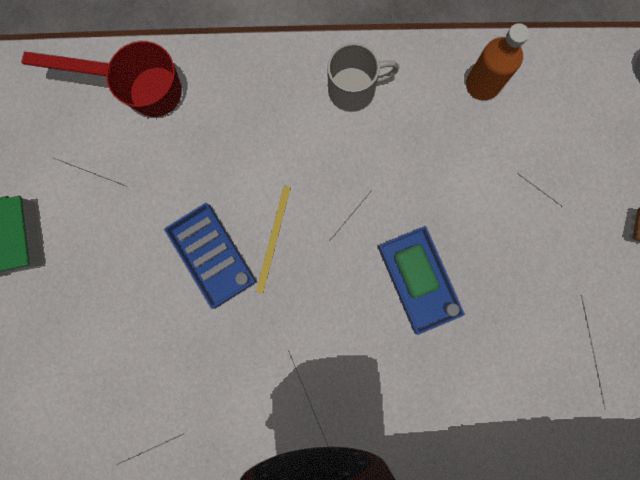

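View pics/side.png

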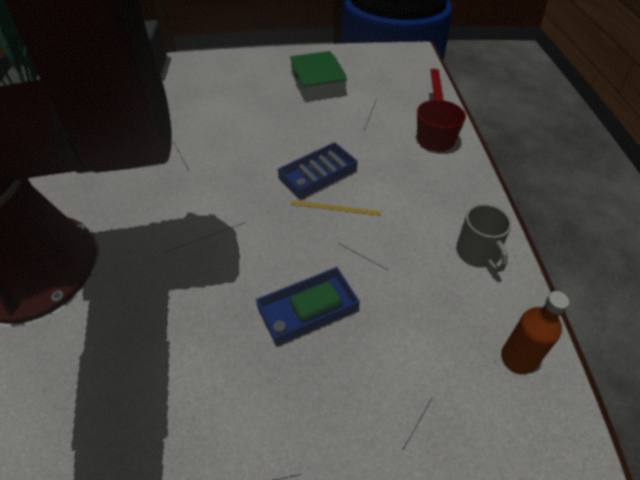

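The top view shows the peg tray with its pin at about (241,279) and free corner at about (166,229). The tape runs from (260,292) to (287,186), and the soap tray sits to the right at (420,280). The side view agrees, and the swing path looks clear.

```bash
cat >> h.py <<'E'
def measure(n="top"):
    im=robot.grab_frame(n)
    out={}
    trays=[c for c in mask(im,(100,90,40),(130,255,255),1500)]
    trays=sorted(trays,key=lambda c:c[:,0,0].mean())[:2]
    for k,c in zip(("peg","soap"),trays):
        # top-rim rectangle: contour cast on wall-top plane
        P=cast(n,c[:,0,:],.032)[:,:2]
        r=cv2.minAreaRect((P*1000).astype(np.float32))
        out[k]=(cv2.boxPoints(r)/1000,r[1])
    t=mask(im,(18,80,60),(35,255,255),200)[0]
    P=cast(n,t[:,0,:],0)[:,:2]
    r=cv2.minAreaRect((P*1000).astype(np.float32)); b=cv2.boxPoints(r)/1000
    out["tape"]=(b,r[1])
    g=cv2.medianBlur(cv2.cvtColor(im,cv2.COLOR_BGR2GRAY),3)
    return im,out
E
python3 - <<'E'
from h import *
im,o=measure()
np.set_printoptions(precision=4,suppress=True)
for k,v in o.items(): print(k,v[1]);print(v[0])
print("pin",cast("top",[[241,279],[452.5,310.5]],.036))
print("corner",cast("top",[[166,229],[213,307],[208,204]],.032))
c=np.array(cast("top",[[287,186],[260,292]],0));print(c)
E
```

```text
peg (149.9289093017578, 80.69621276855469)
[[0.4699 0.1966]
 [0.5128 0.1283]
 [0.6398 0.2079]
 [0.597  0.2763]]
soap (148.86370849609375, 80.80150604248047)
[[ 0.4298 -0.1162]
 [ 0.4597 -0.1913]
 [ 0.598  -0.1363]
 [ 0.5682 -0.0612]]
tape (12.323243141174316, 179.0112762451172)
[[0.4952 0.1221]
 [0.6686 0.0775]
 [0.6716 0.0894]
 [0.4983 0.134 ]]
pin [[ 0.5163  0.1508  0.036 ]
 [ 0.4664 -0.1726  0.036 ]]
corner [[0.5962 0.2723 0.032 ]
 [0.4734 0.1948 0.032 ]
 [0.6356 0.2059 0.032 ]]
[[0.6704 0.083  0.    ]
 [0.4967 0.1263 0.    ]]
```

```bash
cat >> h.py <<'E'
PIN=np.array([.5177,.1505]); TH_T=-14.4
def pose(th,off,z,xl=.120):
    t=np.radians(th);x=np.array([np.cos(t),np.sin(t)]);y=np.array([-x[1],x[0]])
    p=PIN+xl*x+(.065+.011+off)*y
    return [*p,z+robot.tip_reach],[180,0,th+90]
E
python3 - <<'E'
from h import *
for th in(32,-14.4): print(robot.ik(*pose(th,.015,.012)))
robot.set_gripper(0)
p,r=pose(32,.018,.13); robot.move_pose(p,r)
p,r=pose(32,.018,.012); robot.line_to(p,vel=.15)
print(robot.observe()["time"])
p,r=pose(32,0,.012); print(robot.line_to(p,vel=.05),robot.observe()["ft_force"])
for th in np.linspace(32,TH_T+3,6)[1:]:
    p,r=pose(th,0,.012); robot.line_to(p,vel=.08,rotation=r)
print(robot.observe()["ft_force"])
p,r=pose(TH_T+3,.02,.012); robot.line_to(p,vel=.12)
p,r=pose(TH_T+3,.06,.12); robot.line_to(p,vel=.2)
im,o=measure(); cv2.imwrite("pics/t2.png",im)
for k,v in o.items():
    print(k,v[1]);print(v[0])
print(robot.observe()["time"])
E
```

```text
[15.3551065  17.35671743 -4.64585633 67.99742624  0.         73.3551065 ]
[  6.79916106  25.33275469   5.17529345  69.84253876   0.
 111.19916106]
5.1667
False [-0.84216508 -0.1731309   0.01989039]
[ 0.01103226 -0.53649936  0.08034702]
peg (82.20280456542969, 148.446044921875)
[[0.49993134 0.1359511 ]
 [0.6452592  0.10568532]
 [0.66201913 0.18616146]
 [0.5166912  0.21642724]]
soap (148.705078125, 80.65470886230469)
[[ 0.42983705 -0.11613651]
 [ 0.4595942  -0.19110113]
 [ 0.59780836 -0.1362372 ]
 [ 0.5680512  -0.06127257]]
tape (12.282033920288086, 178.64964294433594)
[[0.4955596  0.12201959]
 [0.6685647  0.07746696]
 [0.6716277  0.08936094]
 [0.49862257 0.13391358]]
8.85
```

View pics/t2.png

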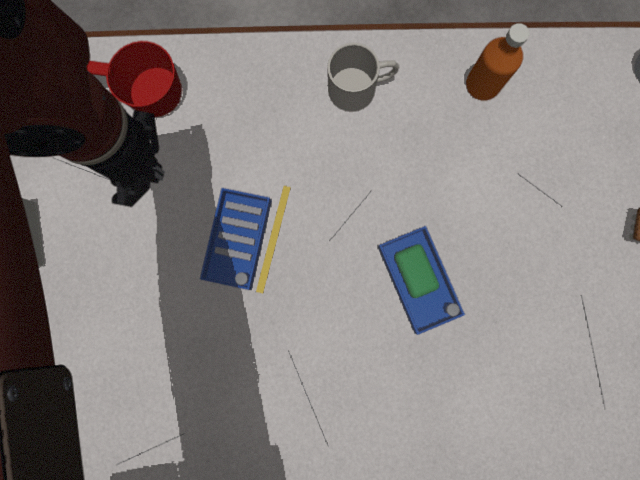

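The tray has swung to about −11.8° (its pin-side long edge runs from (250,289) to (270,199)) and the tape is at −14.4°. I'll push the remaining 2.6°.

```bash
python3 - <<'E'
from h import *
p,r=pose(TH_T+3,.015,.012); robot.line_to(p,vel=.2)
p,r=pose(TH_T+3,.002,.012); robot.line_to(p,vel=.06)
p,r=pose(-14.15,0,.012); robot.line_to(p,vel=.03,rotation=r)
p,r=pose(-14.15,.03,.012); robot.line_to(p,vel=.12)
p,r=pose(-14.15,.06,.2); robot.line_to(p,vel=.2)
p[1]+=.1; p[0]-=.12; robot.move_pose(p,r)
im,o=measure()
for k,v in o.items():
    b=v[0];e=b[2]-b[1];f=b[1]-b[0]; L=max((e,f),key=np.linalg.norm)
    print(k,v[1],np.degrees(np.arctan2(L[1],L[0])));print(b)
cv2.imwrite("pics/t3.png",cv2.resize(im[140:340,150:350],(600,600)))
print(robot.observe()["time"])
E
```

```text
peg (81.82968139648438, 147.7331085205078) -14.832197
[[0.4992991  0.13728854]
 [0.6421097  0.09947049]
 [0.66305727 0.17857358]
 [0.5202466  0.21639164]]
soap (148.80491638183594, 80.57708740234375) 21.757414
[[ 0.4299104  -0.11639931]
 [ 0.45977855 -0.19123623]
 [ 0.59798276 -0.1360776 ]
 [ 0.56811464 -0.06124068]]
tape (12.323243141174316, 179.0112762451172) -14.426929
[[0.49519712 0.12205459]
 [0.6685634  0.07745483]
 [0.67163366 0.08938947]
 [0.49826738 0.13398923]]
12.6
```

View pics/t3.png

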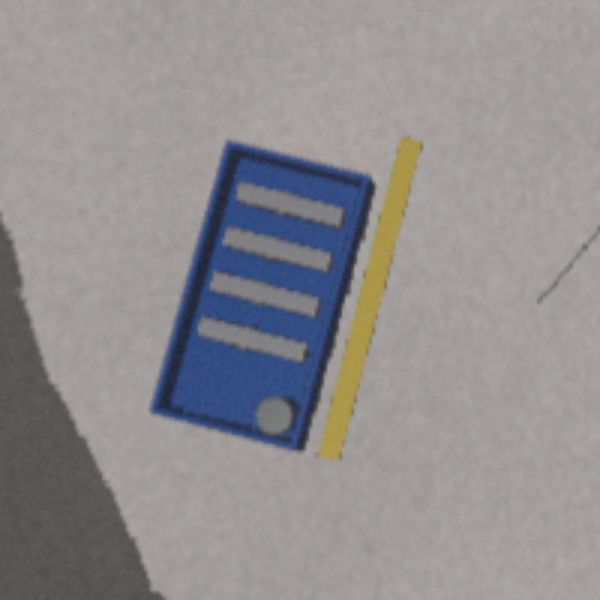

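The tray lies parallel to the tape: the rectangle fits give −14.8° and −14.4°, which is within measurement noise. The soap tray hasn't moved and the arm is clear, so I'm handing in.

```bash
python3 -c "
from plant import robot
print(robot.job_done())"
```

```text
the job is handed in; nothing more can be done
None
```

The blue peg tray now lies alongside the yellow tape, parallel to it to within about half a degree. The soap tray has not moved, and I handed the job in at about 13 s; no verdict came back.

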